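# Index the decorating turntable to the next slot

### The job

Press the index plunger of the decorating turntable down until its tooth is free, turn the table counter-clockwise (seen from above) to the very next slot, and let the plunger spring fully back out so that the table is locked there. It takes only a fingertip, nothing needs gripping: leave the vase standing where it is on the wheel, do not disturb the tin, cup and jar, and finish clear of everything.

Things in the scene. Friction and masses are not known exactly. Their poses are not given: they have to be found in the camera images.
- stand: The fixed turntable stand, screwed down. Origin on the turning axis at the work surface; z up. Round dark foot of 92 mm radius; above it a fixed octagonal aluminium index plate, z 50 to 57 mm, flats 124 mm from the axis (corners 134 mm), with an open slot 13 mm wide in the middle of each of its eight sides, 45 degrees apart. The stand's own +x points to the slot in which the tooth sits at the start. The stand's place and yaw vary.
- wheel (a joint): Turning of the dark steel wheel (disc with a cork pad, of 100 mm radius, top at z 74 mm, with an index arm reaching out to 164 mm from the axis) about the vertical stand axis, rad; 0 at the start (locked in the first slot), grows counter-clockwise seen from above; the next slot is at 0.785. It turns with light friction (about 0.12 N m) and stays where it is left. A slot leaves about 0.012 rad of play either way. All that the arm carries (plunger, post) turns with it.
- plunger (a joint): How far the plunger is pressed down, m: 0 fully out (locked when in a slot), 0.012 at the bottom stop. Spring 4.5 N at the top, 8 N at the bottom. Its tooth, 10 mm wide, points to the axis and sits in the slot; it is free below the index plate from about 0.007. Let go between slots, the plunger rises only until the tooth rides on the plate's underside (about 0.006), and it springs up by itself when the next slot comes over it, stopping the table there.
- plunger_top (a point): Centre of the flat top of the plunger's black mushroom head, a disc of 40 mm diameter, 8 mm thick, 145 mm from the turning axis at the end of the arm; top 100 mm above the work surface when out, and goes down as it is pressed.
- post_top (a point): Top centre of the upright flat steel push post fixed to the arm just ahead (counter-clockwise) of the plunger head, about 148 mm from the axis: 8 mm thick along the turning direction, 30 mm wide radially, top 116 mm above the work surface, 16 mm above the head when that is out. Its clockwise face is 27 mm from the plunger's centre line, so a fingertip set on the head can push it round. It turns with the wheel.
- vase: Loose white vase, 110 mm high, widest radius 38 mm, standing near the middle of the wheel; origin at the centre of its foot, z up along it. It rides round with the wheel.
- tin: Loose paint tin, 80 mm diameter, 90 mm high; origin under its centre. Bystander.
- cup: Loose blue cup, 72 mm rim diameter, 80 mm high; origin under its centre. Bystander.
- jar: Loose glass jar with black cap, 56 mm diameter, 70 mm high; origin under its centre. Bystander.
Things that resemble listed ones, but are neither listed nor needed, are in the scene too. Leave any pink look-alike of the vase alone.

How it is judged:
On the way, in this order (a step that is already met when the one before it is completed fails the run):
1. the plunger is pressed down far enough to free its tooth (more than 7 mm) while the table is still at the first slot (value of joint plunger above 0.007 m and value of joint wheel below 0.15 rad), for 0.1 s.
2. the table is turned counter-clockwise past half way (value of joint wheel above 0.4 rad), for 0.1 s.
At the end, for the whole second after the job is handed in: The wheel stands still, 0.785 rad (within 0.035) counter-clockwise of its start, with the plunger sprung back out to within 1.5 mm; the vase stands upright on the wheel within 35 mm of the axis; the robot touches nothing (value of joint wheel between 0.75 and 0.82 rad and velocity of joint wheel between -0.03 and 0.03 rad/s and value of joint plunger below 0.0015 m and angle between vase's own z axis and vertical below 0.1 rad and horizontal distance between vase and stand below 0.035 m and height (world z) of vase between 0.07 and 0.08 m).
It fails at once if the table is turned clockwise by more than 0.1 rad (value of joint wheel below -0.1 rad).
It fails at once if the table is turned beyond the next slot (more than 0.95 rad) (value of joint wheel above 0.95 rad).
It fails at once if the table is forced round with the plunger still out (value of joint wheel between 0.12 and 0.65 rad and value of joint plunger below 0.003 m).
It fails at once if the vase is lifted, tipped or shoved off the middle of the wheel (height (world z) of vase above 0.085 m or angle between vase's own z axis and vertical above 0.3 rad or horizontal distance between vase and stand above 0.035 m).
It fails at once if the tin, cup or jar is moved more than 15 mm (distance of any of tin, cup, jar from where it was at the start of the episode above 0.015 m).
It also fails if it takes over 48 s, if anything falls off the work surface, if the arm or the gripper's body presses on something with over 40 N, if the wrist force passes 120 N, or if a joint passes its speed limit or range.

### The arm

A 6-joint arm with a two-finger parallel gripper is mounted at the origin on the work surface. World frame = base frame: x ahead of the robot, y to its left, z up, the work surface at z = 0. Lengths are in m, angles in rad, forces in N, time in s.
With the tool pointing down it reaches from about 0.35 to 0.975 m from the base axis. Payload 4.9 kg.
Tool frame: the origin (TCP) lies at the very end of the fingers, on their centre line; the grasp point (between the pads) lies 19 mm behind it (manip.grasp_offset is the distance from the TCP to the grasp point, in m); z points along the fingers, y is the line along which they close (so a half turn about z gives the same grasp; the last joint's range is limited). The gripper opens to 85 mm and grips with 20 to 120 N. Pads are 22 mm wide; open, the fingers measure 114 mm over their backs; the gripper's body (76 mm by 85 mm) begins 54 mm behind the grasp point. The pads swing forward as they close: fully open they stand 13 mm farther back than shut.
Start: joints at [1.204, 0.053, 1.613, -0, 1.476, -0.119], TCP at [0.153, 0.606, 0.207] pointing down, gripper open.
Joint ranges: [-3.01, 3.01], [-1.01, 2.22], [0.06, 2.58], [-1.02, 4.17], [0.09, 2.62], [-3.14, 3.14]. Speed limits (rad/s): [2.57, 2.57, 3.14, 3.14, 3.14, 3.14].

### API

Orientations are given as a unit quaternion [w, x, y, z].
In Python, from plant import manip, eyes, job_done, models gives the robot as it stands.
- The arm moves only by the tool servo_tool, never from a script. Its argument "motion" is one flat list of numbers, 5 for each row, row after row: the opening, from -1 (shut) to 1 (fully open), then the shift along the tool's x, y, z normalised to -1 to 1, where 1 is 120 mm, then the turn about the tool's z normalised to -1 to 1, where 1 is 45 degrees. A call has 1 to 5 rows; each row is the pose to reach, as a shift and turn from the pose commanded when the call began, along the tool's axes at that moment; what a row does not reach only later rows make up. A row lasts 1/8 s, in which the tool goes at most 62.5 mm and 10.7 degrees, less where a joint would pass 70% of its speed; a pose out of reach is approached as far as the arm can. A call with a number of a shift or a turn outside -1 to 1 is refused whole. A call with a gripper value outside its range is refused whole. The fingers move at their own pace and stop on an object; the grip force is fixed at half the most. Time passes only in rows, so rows that repeat a pose let the fingers close. It gives the time, the measured TCP pose, the force, the opening and the grip force at its end, in the units of the state.
- manip.state(): the state, without advancing time (a new reading comes with each control period).
- eyes.grab_frame(name): name is "scene" or "top"; returns (picture, depth): 384x512x3 uint8, red, green, blue; 384x512 float32, m along the optical axis (not along the pixel's ray), 0 where there is no reading.
- eyes.camera_params(name): a dict with "fov_y" (degrees; the focal length in pixels is half the picture's height over the tangent of half this angle, whatever the lens; pixels are square), "cx", "cy" (the principal point, pixels), "pose" (4x4, takes a point from camera to world coordinates). Camera axes: x right, y up, looking along -z (the intrinsics and any distortion apply to the point x, -y, -z); pixel columns grow to the right and rows downward; lengths in m; the calibration is good to about 2 mm. A picture is of the moment at which its call begins. camera_params takes no time and is no camera call.
- job_done(): hands the job in; it is judged then, once.
Trained networks look in the newest picture that a camera, given by its name, has taken for a name from the list of things; names that differ only in an ending like _2 or _b are one class to them, and where a whole thing is asked for, a point or a joint stands for the part that bears it (a point fixed in the world has none). Each returns a list of dicts, best first, with "p" (0 to 1); they miss things now and then, are a little off and sometimes report something else, mostly with a low value. They report only what shows in the picture. A call takes as long as a camera call. They do not tell look-alikes from the thing itself.
- models.regions_of(camera, label): "mask" (384x512 bool, what is visible of it) and "pixel" ([column, row] in pixels, amid what is visible of it).
The state is a dict: "time": time; "joint_pos": joint angles; "joint_vel": joint speeds; "joint_efforts": joint torques, N m; "tool_pos": TCP position; "tool_rot": TCP orientation; "contact_force": force on the tool from outside, world axes, zero at the start; "ft_torque": the same for the moment, N m; "gripper_width": opening from 0.0 (shut) to 1.0 (fully open); "grasp_force": force on a finger pad.
Only numpy, scipy, OpenCV 4.12 (cv2) and the standard library are available. Lean on these libraries where they do the work, as an engineer would, in place of code of your own. Each camera call takes 0.05 s, during which the arm holds its last target. There are 200 camera calls.

## Working session

There is one attempt and no reset: what is moved stays moved. The work goes in short steps, Python scripts to look and compute and a tool call to move; the robot and the scene stay as the last step left them, time stands still between calls to the robot, and variables do not carry over. Pictures are saved under pics/ and viewed, at most 10 in all, crops included, and the job is handed in when it is done.

Besides the shell and the picture viewer there is one more tool, called after "Emit:" as name(argument=value, ...) on one line, values as JSON. servo_tool: Moves the arm, as the interface text tells. Its arguments: {"type":"object","properties":{"motion":{"type":"array","items":{"type":"number","minimum":-1,"maximum":1}}},"required":["motion"]}

```bash
mkdir -p pics; cat > h.py <<'E'
import numpy as np, cv2
from plant import manip, eyes, models
def cloud(cam,d):
    p=eyes.camera_params(cam); f=192/np.tan(np.radians(p["fov_y"])/2)
    v,u=np.mgrid[0:384,0:512]
    P=np.stack([(u-p["cx"])/f*d,-(v-p["cy"])/f*d,-d],-1)
    T=np.array(p["pose"]); W=P@T[:3,:3].T+T[:3,3]; W[d==0]=np.nan
    return W
E
python3 - <<'E'
from h import *
for c in("top","scene"):
    im,d=eyes.grab_frame(c); W=cloud(c,d); np.save(c+".npy",W)
    cv2.imwrite(f"pics/{c}0.png",im[:,:,::-1])
    print(c,{k:np.round(v,3).tolist() if k=="pose" else v for k,v in eyes.camera_params(c).items()})
    for l in("plunger_top","post_top","stand","vase","tin","cup","jar"):
        for r in models.regions_of(c,l)[:2]:
            m=r["mask"]; Q=W[m]; Q=Q[~np.isnan(Q[:,0])]
            if len(Q): print(l,round(r["p"],2),np.round(r["pixel"]),m.sum(),np.round(np.median(Q,0),3),np.round(Q.min(0),3),np.round(Q.max(0),3))
s=manip.state(); print(s["tool_pos"],s["tool_rot"],s["time"])
E
```

```text
top {'fov_y': 50.8147632673343, 'cx': 257.11811164486954, 'cy': 193.20885842132353, 'pose': [[-0.019, 0.997, -0.069, 0.447], [-1.0, -0.018, 0.017, 0.018], [0.016, 0.069, 0.997, 1.148], [0.0, 0.0, 0.0, 1.0]]}
plunger_top 0.51 [241. 143.] 200 [0.652 0.04  0.1  ] [ 0.625  0.026 -0.004] [0.673 0.06  0.106]
plunger_top 0.49 [253. 187.] 4117 [0.532 0.006 0.075] [ 0.423 -0.111 -0.004] [0.695 0.087 0.125]
post_top 0.57 [251. 189.] 4364 [0.533 0.006 0.075] [ 0.423 -0.111 -0.004] [0.699 0.089 0.148]
post_top 0.3 [252. 192.] 6410 [ 0.526 -0.     0.073] [ 0.391 -0.15  -0.005] [0.699 0.118 0.133]
stand 0.9 [252. 190.] 6405 [0.526 0.    0.073] [ 0.389 -0.145 -0.004] [0.679 0.121 0.124]
vase 0.94 [263. 193.] 671 [ 0.516 -0.016  0.152] [ 0.483 -0.053  0.074] [0.557 0.018 0.19 ]
vase 0.71 [172. 187.] 571 [0.539 0.217 0.08 ] [0.508 0.189 0.001] [0.575 0.265 0.116]
tin 0.87 [110. 191.] 916 [0.536 0.385 0.089] [0.499 0.355 0.009] [0.577 0.432 0.097]
cup 0.7 [398. 168.] 689 [ 0.586 -0.392  0.044] [ 0.55  -0.446 -0.001] [ 0.63  -0.344  0.085]
jar 0.56 [404. 230.] 447 [ 0.422 -0.395  0.068] [ 0.394 -0.455 
[... 304 characters left out ...]
6 -0.111 -0.001] [0.681 0.164 0.12 ]
stand 0.6 [261. 204.] 3952 [ 0.565 -0.032  0.073] [ 0.334 -0.145 -0.004] [0.682 0.157 0.122]
vase 0.71 [203. 250.] 798 [ 0.596 -0.25   0.073] [ 0.548 -0.279  0.001] [ 0.617 -0.206  0.114]
vase 0.68 [251. 182.] 720 [ 0.539 -0.03   0.144] [ 0.351 -0.055 -0.   ] [0.56  0.136 0.188]
cup 0.66 [157. 279.] 899 [ 0.575 -0.379  0.051] [ 0.552 -0.414 -0.002] [ 0.622 -0.345  0.085]
cup 0.17 [250. 184.] 799 [ 0.537 -0.03   0.142] [ 0.332 -0.055 -0.003] [0.56  0.136 0.188]
jar 0.96 [124. 246.] 561 [ 0.438 -0.405  0.049] [ 0.336 -0.432 -0.002] [ 0.451 -0.366  0.073]
[0.15329333 0.60590304 0.20745746] [-2.93786109e-06  1.23611031e-01  9.92330748e-01  2.18865557e-05] 0.8
```

View pics/top0.png

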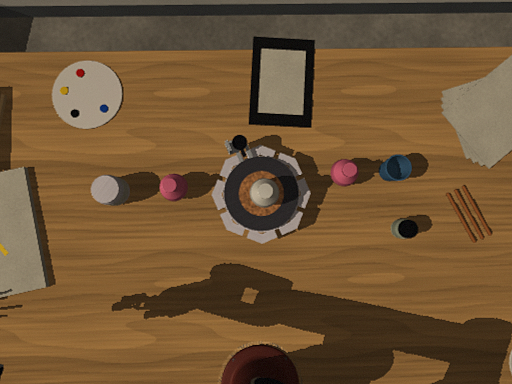

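View pics/scene0.png

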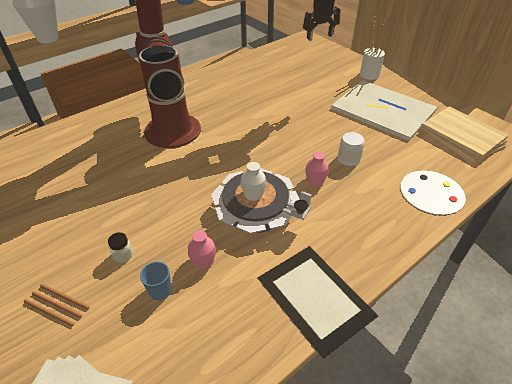

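The top view shows the turntable at about (263,193). The black plunger head is at (240,142), with the post just left of it at (230,147), which is the counter-clockwise side. The white vase is on the wheel, and pink look-alikes stand on either side at (172,187) and (345,172). Next I fit the axis and the head.

```bash
python3 - <<'E'
from h import *
from scipy.optimize import least_squares
W=np.load("top.npy"); S=np.load("scene.npy")
for n,A in(("top",W),("scene",S)):
    P=A.reshape(-1,3); P=P[~np.isnan(P[:,0])]
    near=np.hypot(P[:,0]-.525,P[:,1]+.012)<.2
    P=P[near]
    w=P[(P[:,2]>.069)&(P[:,2]<.079)]
    w=w[np.hypot(w[:,0]-.525,w[:,1]+.012)<.112]
    c=cv2.minEnclosingCircle(w[:,:2].astype(np.float32)); print(n,"wheel",c)
    r=np.hypot(P[:,0]-c[0][0],P[:,1]-c[0][1])
    h=P[(P[:,2]>.09)&(P[:,2]<.108)&(r>.11)]; print("head",len(h),h.mean(0),np.median(h,0),h.min(0),h.max(0),cv2.minEnclosingCircle(h[:,:2].astype(np.float32)))
    q=P[(P[:,2]>.109)&(P[:,2]<.125)&(r>.11)&(r<.18)]; print("post",len(q),q.mean(0) if len(q) else 0)
    b=P[(P[:,2]>.045)&(P[:,2]<.062)&(r<.15)]; print("plate",cv2.minEnclosingCircle(b[:,:2].astype(np.float32)))
im=cv2.imread("pics/top0.png")[100:250,190:330]; cv2.imwrite("pics/crop.png",cv2.resize(im,None,fx=4,fy=4,interpolation=2))
E
```

```text
top wheel ((0.5284197926521301, -0.007852301932871342), 0.10752138495445251)
head 186 [0.65406308 0.04420435 0.10055962] [0.65463479 0.04434624 0.10051944] [0.62892923 0.02356689 0.09013798] [0.67433664 0.07660133 0.10597562] ((0.6496728658676147, 0.0499061644077301), 0.027892012149095535)
post 38 [0.64264186 0.07183655 0.11611018]
plate ((0.5207827091217041, -0.012186224572360516), 0.1334501951932907)
scene wheel ((0.5307877063751221, -0.01071636937558651), 0.10609817504882812)
head 178 [0.65638938 0.04958099 0.09929152] [0.65666235 0.04799035 0.0996201 ] [0.63410163 0.02448276 0.0903457 ] [0.67800214 0.07882493 0.10753757] ((0.6586896181106567, 0.05096804350614548), 0.027978243306279182)
post 43 [0.64752482 0.07147301 0.11427616]
plate ((0.5268473625183105, -0.007161636371165514), 0.1379152238368988)
```

View pics/crop.png

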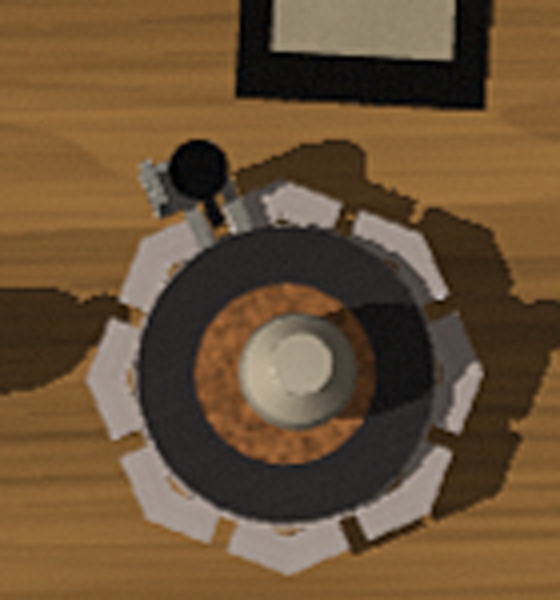

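The enlarged crop shows the wheel centre at crop pixel (286,374), full-image (261.5,193.5). The head centre is at crop (198,169), full-image (239.6,142.3), with the post to its left. I'll intersect those pixel rays with the known heights.

```bash
python3 - <<'E'
from h import *
p=eyes.camera_params("top"); f=192/np.tan(np.radians(p["fov_y"])/2); T=np.array(p["pose"])
def ray(u,v,z):
    d=T[:3,:3]@[(u-p["cx"])/f,-(v-p["cy"])/f,-1]; return T[:3,3]+d*(z-T[2,3])/d[2]
o=lambda x,y:(190+(x+.5)/4-.5,100+(y+.5)/4-.5)
c=ray(*o(286,374),.074); h=ray(*o(198,169),.1); print(c,h,np.hypot(*(h-c)[:2]),np.degrees(np.arctan2(*(h-c)[1::-1])))
# slot gaps: opposing pairs give the stand yaw and centre
g=[(440,312),(345,222),(118,310),(125,440),(222,530),(350,528),(443,440)]
for q in g:
    s=ray(*o(*q),.057); print(np.round(s,4),np.round(np.hypot(*(s-c)[:2]),4),np.degrees(np.arctan2(*(s-c)[1::-1])).round(1))
from scipy.spatial.transform import Rotation as R
q=manip.state()["tool_rot"]; print(R.from_quat([q[1],q[2],q[3],q[0]]).as_matrix().round(4))
E
```

```text
[ 0.52168095 -0.01154366  0.074     ] [0.65546851 0.04418194 0.1       ] 0.14492913595270118 22.612851269918952
[ 0.5632 -0.1175  0.057 ] 0.1138 -68.6
[ 0.6259 -0.0542  0.057 ] 0.1127 -22.3
[0.5683 0.1009 0.057 ] 0.1217 67.5
[0.4802 0.0973 0.057 ] 0.1165 110.8
[0.4186 0.033  0.057 ] 0.1123 156.6
[ 0.4183 -0.053   0.057 ] 0.1114 -158.1
[ 0.4763 -0.1172  0.057 ] 0.115 -113.2
[[-0.9694  0.2453 -0.    ]
 [ 0.2453  0.9694  0.    ]
 [ 0.      0.     -1.    ]]
```

Head radius (145 mm) and slot angles agree with the data: axis (0.522,-0.0115), yaw 22.5°. Moving above the head.

Emit:
servo_tool(motion=[-1,-0.86,-0.576,0,0,-1,-0.86,-0.576,0,0,-1,-0.86,-0.576,0,0])

```text
time: 1.18
tool_pos: [0.2386, 0.5114, 0.2075]
tool_rot: [0.0, 0.126, 0.992, -0.0]
contact_force: [-0.5, 0.1, -0.1]
gripper_width: 0.376
grasp_force: 0.0
```

Emit:
servo_tool(motion=[-1,-0.86,-0.576,0,0,-1,-0.86,-0.576,0,0,-1,-0.86,-0.576,0,0])

```text
time: 1.55
tool_pos: [0.3214, 0.4196, 0.2076]
tool_rot: [0.0, 0.126, 0.992, 0.0]
contact_force: [-0.0, 0.3, 0.3]
gripper_width: -0.006
grasp_force: 0.0
```

Emit:
servo_tool(motion=[-1,-0.86,-0.576,0,0,-1,-0.86,-0.576,0,0,-1,-0.86,-0.576,0,0])

```text
time: 1.92
tool_pos: [0.4042, 0.3278, 0.2076]
tool_rot: [0.0, 0.126, 0.992, 0.0]
contact_force: [-0.7, 0.1, 0.1]
gripper_width: -0.002
grasp_force: 0.0
```

Emit:
servo_tool(motion=[-1,-0.86,-0.576,0,0,-1,-0.86,-0.576,0,0,-1,-0.86,-0.576,0,0])

```text
time: 2.3
tool_pos: [0.4869, 0.236, 0.2074]
tool_rot: [-0.0, 0.125, 0.992, 0.0]
contact_force: [-0.7, -0.4, 0.2]
gripper_width: 0.0
grasp_force: 0.0
```

Emit:
servo_tool(motion=[-1,-0.86,-0.576,0,0,-1,-0.86,-0.576,0,0,-1,-0.86,-0.576,0,0])

```text
time: 2.68
tool_pos: [0.5699, 0.1443, 0.2071]
tool_rot: [-0.0, 0.124, 0.992, 0.0]
contact_force: [-0.4, 1.1, -0.2]
gripper_width: 0.004
grasp_force: 0.0
```

Emit:
servo_tool(motion=[-1,-0.86,-0.58,0,0,-1,-0.86,-0.58,0,0,-1,-0.86,-0.58,0,0.2,-1,-0.86,-0.58,0,0.4,-1,-0.86,-0.58,0,0.6])

```text
time: 3.3
tool_pos: [0.6511, 0.0551, 0.2072]
tool_rot: [-0.001, 0.353, 0.936, 0.001]
contact_force: [-1.1, -0.0, 0.7]
gripper_width: 0.001
grasp_force: 0.0
```

Emit:
servo_tool(motion=[-1,0,0,0.2,0.2,-1,0,0,0.3,0.4,-1,0,0,0.4,0.59,-1,0,0,0.4,0.59,-1,0,0,0.4,0.59])

```text
time: 3.92
tool_pos: [0.6517, 0.0534, 0.16]
tool_rot: [0.0, 0.556, 0.831, 0.0]
contact_force: [-0.6, 0.6, -0.7]
gripper_width: -0.006
grasp_force: 0.0
```

```bash
cat > chk.py <<'E'
from h import *
from scipy.spatial.transform import Rotation as R
s=manip.state();q=s["tool_rot"];M=R.from_quat([q[1],q[2],q[3],q[0]]).as_matrix()
C=np.array([.5217,-.0115]);p=np.array(s["tool_pos"]);r=p[:2]-C
a0=np.radians(22.5);e=np.array([np.cos(a0),np.sin(a0)]);t=np.array([-e[1],e[0]])
print(s["time"],p.round(4),"r",np.hypot(*r).round(4),"ang",(np.degrees(np.arctan2(r[1],r[0]))-22.5).round(2),"tan",(r@t).round(4),"xang",np.degrees(np.arctan2(M[1,0],M[0,0])).round(2))
E
python3 chk.py; python3 -c "
from h import *
im,_=eyes.grab_frame('scene'); cv2.imwrite('pics/s1.png',cv2.resize(im[110:260,200:350,::-1],None,fx=4,fy=4))"
```

```text
3.925 [0.6517 0.0534 0.16  ] r 0.1453 ang 4.05 tan 0.0103 xang 112.49
```

View pics/s1.png

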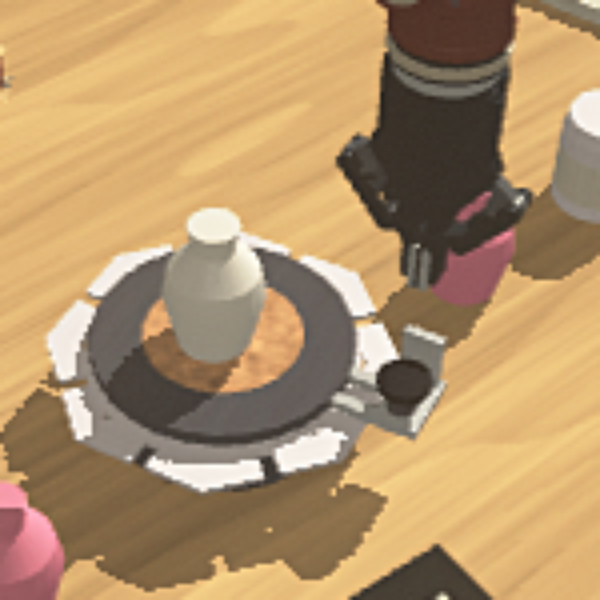

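The shut fingertips hang above the head at crop (405,380), with the post just beyond it, and the orientation is right. Coming down close to it.

Emit:
servo_tool(motion=[-1,-0.033,0,0.2,0,-1,-0.033,0,0.4,0,-1,-0.033,0,0.43,0,-1,-0.033,0,0.43,0])

```text
time: 4.47
tool_pos: [0.6537, 0.048, 0.1087]
tool_rot: [0.0, 0.557, 0.83, 0.0]
contact_force: [-0.2, 0.1, -0.2]
gripper_width: 0.005
grasp_force: 0.0
```

```bash
python3 chk.py
```

```text
4.475 [0.6537 0.048  0.1087] r 0.1448 ang 1.78 tan 0.0045 xang 112.29
```

Emit:
servo_tool(motion=[-1,0,0,0.06,0,-1,0,0,0.1,0,-1,0,0,0.13,0,-1,0,0,0.15,0,-1,0,0,0.15,0])

```text
time: 5.1
tool_pos: [0.6531, 0.0478, 0.0895]
tool_rot: [-0.0, 0.557, 0.83, -0.0]
contact_force: [0.1, -0.2, 0.6]
gripper_width: 0.003
grasp_force: 0.0
```

Emit:
servo_tool(motion=[-1,0,0,0,0,-1,0,0,0,0])

```text
time: 5.35
tool_pos: [0.6534, 0.0478, 0.09]
tool_rot: [0.0, 0.557, 0.83, 0.0]
contact_force: [-0.4, -0.7, 0.4]
gripper_width: -0.001
grasp_force: 0.0
```

```bash
python3 chk.py
```

```text
5.35 [0.6534 0.0478 0.09  ] r 0.1444 ang 1.76 tan 0.0044 xang 112.25
```

```bash
python3 -c "
from h import *
im,_=eyes.grab_frame('scene'); a=cv2.resize(im[150:230,260:340,::-1],None,fx=5,fy=5,interpolation=2)
im,d=eyes.grab_frame('top'); b=cv2.resize(im[110:190,200:280,::-1],None,fx=5,fy=5,interpolation=2)
cv2.imwrite('pics/s2.png',np.hstack([a,b]))
s=manip.state();print(s['contact_force'],s['joint_efforts'],s['ft_torque'])"
```

```text
[ 0.43682619 -0.48728136 -0.26256866] [-1.11719812e-03 -4.40714908e+01 -3.46471846e+01 -2.33615674e-04
 -4.11878755e-04  9.93215110e-07] [-0.01700395 -0.02805851  0.0156496 ]
```

View pics/s2.png

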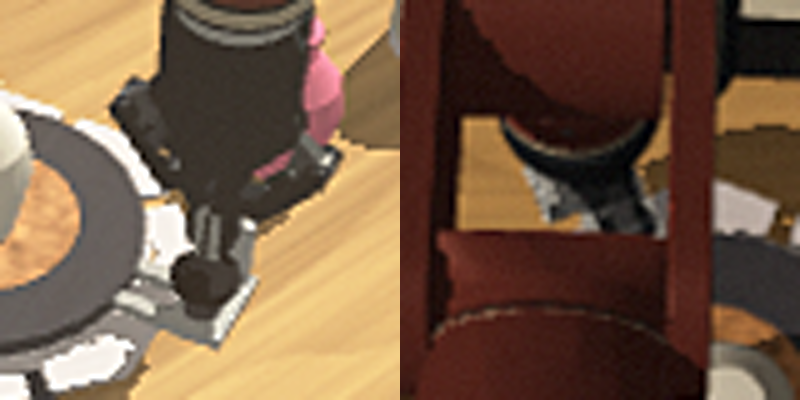

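The left crop shows the finger ends at about (205,250), at or beyond the far rim of the head, whose centre is (203,278). The contact force is zero. I'll project the TCP into both cameras to check for an offset.

```bash
python3 - <<'E'
from h import *
s=manip.state()
def proj(cam,X):
    p=eyes.camera_params(cam); f=192/np.tan(np.radians(p["fov_y"])/2); T=np.array(p["pose"])
    c=T[:3,:3].T@(np.array(X)-T[:3,3]); return p["cx"]+f*c[0]/-c[2], p["cy"]-f*c[1]/-c[2]
def ray(cam,u,v,z):
    p=eyes.camera_params(cam); f=192/np.tan(np.radians(p["fov_y"])/2); T=np.array(p["pose"])
    d=T[:3,:3]@[(u-p["cx"])/f,-(v-p["cy"])/f,-1]; return T[:3,3]+d*(z-T[2,3])/d[2]
o=lambda x,y:(260+(x+.5)/5-.5,150+(y+.5)/5-.5)
i=lambda u,v:((u+.5-260)*5-.5,(v+.5-150)*5-.5)
print("tcp in crop",i(*proj("scene",s["tool_pos"])),"head(top view est) z.1/.09",i(*proj("scene",[.6555,.0442,.1])),i(*proj("scene",[.6555,.0442,.09])))
print("head from scene crop (203,275)",ray("scene",*o(203,275),.1),"old s1:",ray("scene",200+404/4,110+377/4,.1))
im,d=eyes.grab_frame("scene"); W=cloud("scene",d)
for y in range(180,320,8): print(y,[tuple(np.round(W[int(round(o(x,y)[1])),int(round(o(x,y)[0]))],3)) for x in(190,205,220)])
E
```

```text
tcp in crop (np.float64(204.24069839497332), np.float64(278.1663955779997)) head(top view est) z.1/.09 (np.float64(203.59438975488314), np.float64(271.18438456503367)) (np.float64(202.21154797823982), np.float64(283.3169786949297))
head from scene crop (203,275) [0.65740383 0.04193252 0.1       ] old s1: [0.6578438 0.0445846 0.1      ]
180 [(np.float64(0.651), np.float64(0.032), np.float64(0.174)), (np.float64(0.655), np.float64(0.039), np.float64(0.172)), (np.float64(0.668), np.float64(0.037), np.float64(0.183))]
188 [(np.float64(0.649), np.float64(0.034), np.float64(0.167)), (np.float64(0.657), np.float64(0.038), np.float64(0.171)), (np.float64(0.668), np.float64(0.038), np.float64(0.179))]
196 [(np.float64(0.652), np.float64(0.032), np.float64(0.163)), (np.float64(0.657), np.float64(0.038), np.float64(0.164)), (np.float64(0.665), np.float64(0.041), np.float64(0.168))]
204 [(np.float64(0.651), np.float64(0.034), np.float64(0.157)), (np.float64(0.655), np.float64(0.041), np.float64(0.156)), (np.float64(0.667), np.float64(0.04), np.float64(0.166))]
212 [(np.float64(0.648), np.float64
[... 1784 characters left out ...]
2), np.float64(0.03), np.float64(0.098)), (np.float64(0.666), np.float64(0.037), np.float64(0.097)), (np.float64(0.674), np.float64(0.041), np.float64(0.101))]
300 [(np.float64(0.666), np.float64(0.026), np.float64(0.096)), (np.float64(0.672), np.float64(0.031), np.float64(0.098)), (np.float64(0.675), np.float64(0.04), np.float64(0.094))]
308 [(np.float64(0.659), np.float64(0.034), np.float64(0.08)), (np.float64(0.663), np.float64(0.042), np.float64(0.078)), (np.float64(0.667), np.float64(0.051), np.float64(0.075))]
316 [(np.float64(0.66), np.float64(0.034), np.float64(0.073)), (np.float64(0.666), np.float64(0.04), np.float64(0.074)), (np.float64(0.669), np.float64(0.049), np.float64(0.07))]
```

The depth data shows the finger ends about 25 mm above where the TCP reading puts them, and the head is still out at z = 0.100. Lateral position agrees. I'll descend in small steps and go by force.

Emit:
servo_tool(motion=[-1,0,0,0.03,0,-1,0,0,0.06,0,-1,0,0,0.08,0,-1,0,0,0.08,0])

```text
time: 6.0
tool_pos: [0.6529, 0.0478, 0.0797]
tool_rot: [-0.0, 0.557, 0.83, -0.0]
contact_force: [0.5, -0.3, 1.3]
gripper_width: -0.0
grasp_force: 0.0
```

Emit:
servo_tool(motion=[-1,0,0,0.02,0,-1,0,0,0.04,0,-1,0,0,0.04,0])

```text
time: 6.38
tool_pos: [0.6535, 0.0479, 0.0761]
tool_rot: [0.0, 0.557, 0.83, 0.0]
contact_force: [-1.5, 0.4, 3.6]
gripper_width: 0.001
grasp_force: 2.0
```

Emit:
servo_tool(motion=[-1,0,0,0.02,0,-1,0,0,0.04,0,-1,0,0,0.04,0])

```text
time: 6.75
tool_pos: [0.6535, 0.0478, 0.071]
tool_rot: [0.0, 0.557, 0.83, 0.0]
contact_force: [-1.6, 0.5, 5.6]
gripper_width: 0.0
grasp_force: 2.7
```

Emit:
servo_tool(motion=[-1,0,0,0.02,0,-1,0,0,0.035,0,-1,0,0,0.035,0])

```text
time: 7.12
tool_pos: [0.6536, 0.0478, 0.0671]
tool_rot: [0.0, 0.557, 0.83, 0.0]
contact_force: [-2.2, 0.7, 6.1]
gripper_width: -0.002
grasp_force: 3.3
```

```bash
python3 chk.py; python3 -c "
from h import *
im,d=eyes.grab_frame('scene'); W=cloud('scene',d)
m=W[(abs(W[...,0]-.664)<.006)&(abs(W[...,1]-.035)<.008)&(W[...,2]<.11)&(W[...,2]>.082)]
print(len(m),np.median(m[:,2]),np.sort(m[:,2]).round(3)[-15:])
cv2.imwrite('pics/s3.png',cv2.resize(im[150:230,260:340,::-1],None,fx=6,fy=6,interpolation=2))
print(manip.state()['contact_force'])"
```

```text
7.125 [0.6536 0.0478 0.0671] r 0.1446 ang 1.7 tan 0.0043 xang 112.25
30 0.09262598374511732 [0.093 0.093 0.093 0.094 0.095 0.097 0.1   0.101 0.101 0.102 0.106 0.106
 0.106 0.109 0.11 ]
[-1.6711186  -0.18161108  6.17131388]
```

View pics/s3.png

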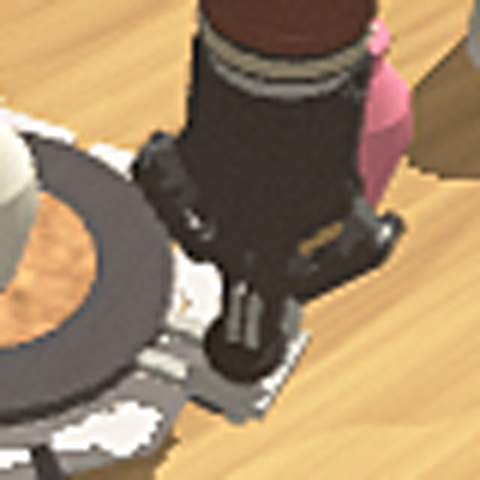

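The finger now sits on the head and the head has dropped to z ≈ 0.0925, about 7.5 mm. I'll press a little further before turning.

Emit:
servo_tool(motion=[-1,0,0,0.02,0,-1,0,0,0.02,0,-1,0,0,0.02,0])

```text
time: 7.55
tool_pos: [0.6536, 0.0477, 0.065]
tool_rot: [0.0, 0.557, 0.83, 0.0]
contact_force: [-2.3, -0.3, 6.8]
gripper_width: -0.001
grasp_force: 3.6
```

```bash
python3 - <<'E'
import numpy as np
# push relative to start frame: x=tangent, y: tool y = z cross x ; z down
R=.145; a0=np.radians(1.7)
for seq in([2,5,8,11,14],):
    for d in seq:
        # tool frame at start of call: x = tangent(at 0 deg rel), y= radial (z down: y = z x x)
        t=np.radians(d); dr=R*np.cos(a0+t)-R*np.cos(a0); dt=R*np.sin(a0+t)-R*np.sin(a0)
        print(d,"x",round(dt/.12,3),"radial",round(dr/.12,3),"turn",round(-d/45,3))
E
python3 -c "
from h import *
im,d=eyes.grab_frame('scene'); W=cloud('scene',d)
m=W[(abs(W[...,0]-.664)<.006)&(abs(W[...,1]-.035)<.008)&(W[...,2]<.11)&(W[...,2]>.08)]
print(np.median(m[:,2]),manip.state()['tool_pos'])"
```

```text
2 x 0.042 radial -0.002 turn -0.044
5 x 0.105 radial -0.008 turn -0.111
8 x 0.168 radial -0.017 turn -0.178
11 x 0.23 radial -0.029 turn -0.244
14 x 0.291 radial -0.045 turn -0.311
0.09145101897198332 [0.65361289 0.04769734 0.0649716 ]
```

Tool x is tangential and tool y is radially outward. Turning 14°, then another 14°.

Emit:
servo_tool(motion=[-1,0.042,-0.002,0,-0.044,-1,0.105,-0.008,0,-0.11,-1,0.168,-0.017,0,-0.178,-1,0.23,-0.029,0,-0.244,-1,0.29,-0.045,0,-0.31])

```text
time: 8.22
tool_pos: [0.6357, 0.0773, 0.0652]
tool_rot: [0.001, 0.452, 0.892, -0.0]
contact_force: [-2.3, -3.4, 7.0]
gripper_width: -0.001
grasp_force: 3.6
```

```bash
python3 chk.py;python3 -c "
from h import *
im,d=eyes.grab_frame('scene'); W=cloud('scene',d)
cv2.imwrite('pics/s4.png',cv2.resize(im[140:240,220:340,::-1],None,fx=5,fy=5,interpolation=2))"
```

```text
8.225 [0.6357 0.0773 0.0652] r 0.1445 ang 15.42 tan 0.0384 xang 126.3
```

View pics/s4.png

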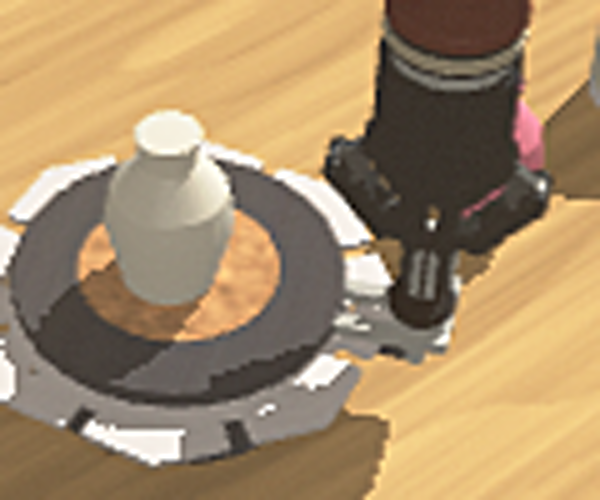

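The wheel and arm turned with the finger, which is on the head at (425,290); the vase stands in place. Continuing.

Emit:
servo_tool(motion=[-1,0.042,-0.002,0,-0.044,-1,0.105,-0.008,0,-0.11,-1,0.168,-0.017,0,-0.178,-1,0.23,-0.029,0,-0.244,-1,0.29,-0.045,0,-0.31])

```text
time: 8.9
tool_pos: [0.611, 0.1021, 0.0652]
tool_rot: [0.001, 0.34, 0.94, -0.0]
contact_force: [-2.0, -3.0, 6.5]
gripper_width: -0.003
grasp_force: 3.6
```

Emit:
servo_tool(motion=[-1,0.01,0,0,0,-1,0.01,0,0,0])

```text
time: 9.15
tool_pos: [0.6099, 0.103, 0.0652]
tool_rot: [0.001, 0.341, 0.94, -0.0]
contact_force: [-2.6, -2.4, 6.0]
gripper_width: 0.006
grasp_force: 3.6
```

```bash
python3 chk.py
```

```text
9.15 [0.6099 0.103  0.0652] r 0.1445 ang 29.89 tan 0.072 xang 140.17
```

Emit:
servo_tool(motion=[-1,0.042,-0.002,0,-0.044,-1,0.105,-0.008,0,-0.11,-1,0.147,-0.014,0,-0.156,-1,0.147,-0.014,0,-0.156])

```text
time: 9.65
tool_pos: [0.595, 0.113, 0.065]
tool_rot: [0.001, 0.282, 0.959, -0.001]
contact_force: [-1.6, -2.0, 7.0]
gripper_width: -0.0
grasp_force: 3.6
```

Emit:
servo_tool(motion=[-1,0,0,-0.04,0,-1,0,0,-0.08,0,-1,0,0,-0.125,0,-1,0,0,-0.125,0])

```text
time: 10.15
tool_pos: [0.5947, 0.1138, 0.079]
tool_rot: [0.0, 0.283, 0.959, 0.0]
contact_force: [-0.1, 0.2, 0.2]
gripper_width: 0.001
grasp_force: 0.0
```

```bash
python3 chk.py;python3 -c "
from h import *
im,d=eyes.grab_frame('scene'); W=cloud('scene',d)
cv2.imwrite('pics/s5.png',cv2.resize(im[140:240,220:340,::-1],None,fx=5,fy=5,interpolation=2))"
```

```text
10.15 [0.5947 0.1138 0.079 ] r 0.145 ang 37.26 tan 0.0878 xang 147.18
```

View pics/s5.png

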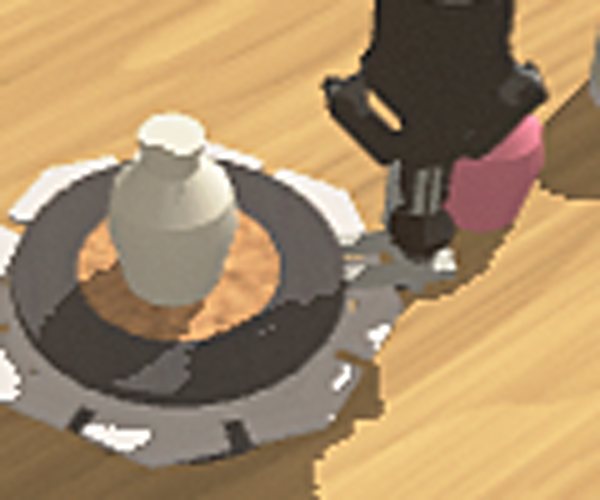

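The plunger is released and riding on the plate, with no force on the finger. Now pushing the post slowly toward the slot.

Emit:
servo_tool(motion=[-1,0.042,-0.003,0,-0.044,-1,0.084,-0.007,0,-0.09,-1,0.126,-0.013,0,-0.133,-1,0.168,-0.02,0,-0.178,-1,0.19,-0.024,0,-0.2])

```text
time: 10.82
tool_pos: [0.5736, 0.1235, 0.0789]
tool_rot: [0.0, 0.206, 0.979, -0.0]
contact_force: [2.5, -1.5, -3.1]
gripper_width: 0.0
grasp_force: 1.6
```

Emit:
servo_tool(motion=[-1,0.02,-0.001,0,-0.02,-1,0.04,-0.003,0,-0.04,-1,0.06,-0.005,0,-0.06,-1,0.06,-0.005,0,-0.06])

```text
time: 11.32
tool_pos: [0.5667, 0.1261, 0.0791]
tool_rot: [-0.0, 0.183, 0.983, -0.0]
contact_force: [0.5, -1.6, 0.2]
gripper_width: 0.003
grasp_force: 0.8
```

```bash
python3 chk.py
```

```text
11.325 [0.5667 0.1261 0.0791] r 0.1447 ang 49.38 tan 0.1099 xang 158.88
```

Emit:
servo_tool(motion=[-1,0.015,-0.001,0,0,-1,0.03,-0.002,0,0,-1,0.03,-0.002,0,0])

```text
time: 11.7
tool_pos: [0.5631, 0.1276, 0.0791]
tool_rot: [-0.001, 0.183, 0.983, 0.0]
contact_force: [0.7, -0.0, -0.6]
gripper_width: -0.002
grasp_force: 0.0
```

Emit:
servo_tool(motion=[-1,0.015,-0.001,0,0,-1,0.015,-0.001,0,0])

```text
time: 11.95
tool_pos: [0.5616, 0.1279, 0.0791]
tool_rot: [-0.0, 0.183, 0.983, 0.0]
contact_force: [0.9, 0.6, 0.1]
gripper_width: -0.001
grasp_force: 0.0
```

```bash
python3 chk.py
```

```text
11.95 [0.5616 0.1279 0.0791] r 0.145 ang 51.53 tan 0.1135 xang 158.88
```

Emit:
servo_tool(motion=[-1,0.012,-0.002,0,0,-1,0.012,-0.002,0,0])

```text
time: 12.2
tool_pos: [0.5606, 0.1281, 0.0791]
tool_rot: [0.0, 0.183, 0.983, 0.0]
contact_force: [0.8, 0.4, -0.9]
gripper_width: 0.004
grasp_force: 0.4
```

Emit:
servo_tool(motion=[-1,0.012,-0.002,0,0,-1,0.012,-0.002,0,0])

```text
time: 12.45
tool_pos: [0.5603, 0.1281, 0.0792]
tool_rot: [0.002, 0.183, 0.983, 0.0]
contact_force: [5.7, -0.6, -3.8]
gripper_width: 0.002
grasp_force: 2.7
```

```bash
python3 chk.py;python3 -c "
from h import *
im,d=eyes.grab_frame('scene'); W=cloud('scene',d); np.save('s6.npy',W)
cv2.imwrite('pics/s6.png',cv2.resize(im[140:240,220:340,::-1],None,fx=5,fy=5,interpolation=2))"
```

```text
12.45 [0.5603 0.1281 0.0792] r 0.1449 ang 52.03 tan 0.1142 xang 158.87
```

View pics/s6.png

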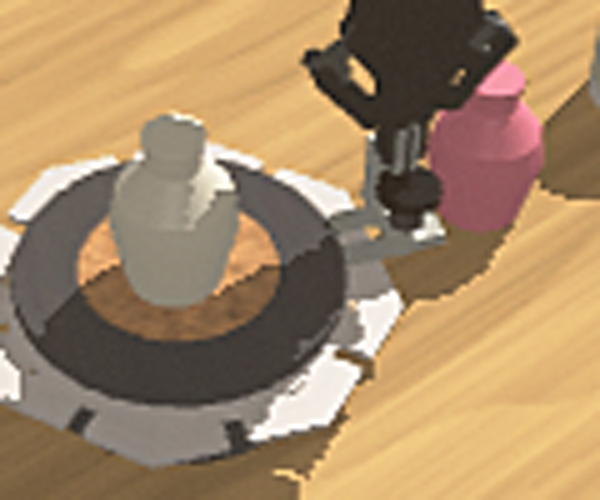

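Force jumped to 5.7 N at a finger angle of 52°, which puts the wheel about 45° round. The head appears up again at (410,190), so the tooth looks locked in the next slot. Backing off and lifting clear.

Emit:
servo_tool(motion=[-1,-0.05,0,0,0,-1,-0.06,0,-0.02,0,-1,-0.06,0,-0.3,0,-1,-0.06,0,-0.7,0,-1,-0.06,0,-1,0])

```text
time: 13.12
tool_pos: [0.5659, 0.1256, 0.2013]
tool_rot: [0.0, 0.183, 0.983, 0.0]
contact_force: [1.3, 0.4, 0.3]
gripper_width: 0.002
grasp_force: 0.0
```

Emit:
servo_tool(motion=[-1,0,0,-0.4,0,-1,0,0,-0.7,0,-1,0,0.6,-0.7,0,-1,0,1,-0.7,0,-1,0,1,-0.7,0])

```text
time: 13.75
tool_pos: [0.6089, 0.2405, 0.2818]
tool_rot: [-0.001, 0.181, 0.983, -0.0]
contact_force: [-0.9, -0.8, 0.1]
gripper_width: -0.002
grasp_force: 0.0
```

```bash
python3 chk.py;python3 - <<'E'
from h import *
C=np.array([.5217,-.0115])
im,d=eyes.grab_frame('scene'); W=cloud('scene',d); P=W.reshape(-1,3); P=P[~np.isnan(P[:,0])]
r=np.hypot(*(P[:,:2]-C).T); a=np.degrees(np.arctan2(P[:,1]+.0115,P[:,0]-.5217))-22.5
h=P[(abs(r-.145)<.012)&(abs(a-44)<5)&(P[:,2]>.08)&(P[:,2]<.112)]; print("head z",np.median(h[:,2]),len(h))
k=(abs(r-.148)<.03)&(P[:,2]>.109)&(P[:,2]<.122)&(abs(a-55)<12); print("post",P[k].mean(0),a[k].mean(),"expect",45+12.2)
v=P[(r<.05)&(P[:,2]>.165)&(P[:,2]<.2)]; print("vase",v.mean(0),v.max(0)[2])
cv2.imwrite('pics/s7.png',im[:,:,::-1])
E
```

```text
13.75 [0.6089 0.2405 0.2818] r 0.2666 ang 48.41 tan 0.1994 xang 159.1
head z 0.09994795886041269 54
post [0.55048386 0.13331859 0.1146018 ] 56.287974831469704 expect 57.2
vase [ 0.5307643  -0.01985158  0.18061532] 0.1884257499511316
```

View pics/s7.png

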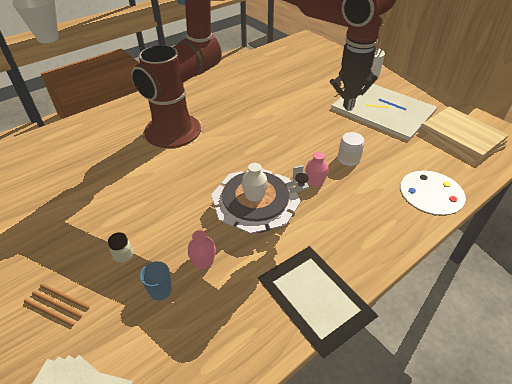

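The arm is clear, the head is back at z = 0.100 (fully out) at the new slot, the vase is upright at (255,183), and the tin, cup and jar look untouched. Handing in.

```bash
python3 -c "
from plant import job_done
print(job_done())"
```

```text
the job is handed in; nothing more can be done
None
```

The job is handed in: by my last camera check the table is at the next slot counter-clockwise (about 45°) with the plunger fully out, the vase is upright on the wheel, the tin, cup and jar look unmoved, and the arm is clear; no verdict was returned.

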